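Push a carton of dried bananas past the date coder

ROBOT

A 6-joint arm with a two-finger parallel gripper is mounted at the origin on the work surface. World frame = base frame: x ahead of the robot, y to its left, z up, the work surface at z = 0. Lengths are in mm, angles in degrees, forces in N, time in s.
With the tool pointing down it reaches from about 350 to 850 mm from the base axis. Payload 8.1 kg.
Tool frame: the origin (TCP) lies on the front face of the gripper's body, between the roots of the fingers; the fingertips stand r.finger_overhang ahead of it and the grasp point (between the pads) lies 54 mm ahead of it (r.finger_overhang is the distance from the TCP to the fingertips, in mm); y points along the fingers, z is the direction in which the jaws open and shut, and the axes are right-handed (so a half turn about y gives the same grasp; the last joint's range is limited). The gripper opens to 85 mm and grips with 20 to 120 N. Pads are 22 mm wide; open, the fingers measure 114 mm over their backs; the gripper's body (76 mm by 85 mm) begins 54 mm behind the grasp point. The pads swing forward as they close: fully open they stand 13 mm farther back than shut.
Start: joints at [-79.263, 7.471, 85.268, -0, 87.261, -4.893], TCP at [161.678, -577.812, 303.892] pointing down, gripper open.
Joint ranges: [-169.43, 169.43], [-51.17, 129.36], [1.28, 143.12], [-76.62, 256.62], [0, 156.53], [-152.29, 152.29]. Speed limits (degrees/s): [136.94, 136.94, 159.86, 180, 180, 180].

INTERFACE

Orientations are given as [roll, pitch, yaw] about the fixed x, y, z axes, in that order (R = Rz(yaw) Ry(pitch) Rx(roll)).
In Python, from bench import r gives the robot as it stands. The module is installed in compiled form; this text tells all that it offers.
- The arm moves only by the tool arm_command, never from a script. Its argument "increments" is a list of rows, each a list of 6 numbers: the shift along the tool's x, y, z in m, then the turn, a rotation vector about the tool's x, y, z in rad. In form: [[tx, ty, tz, wx, wy, wz], ...]. A call has exactly 10 rows; each row is the pose to reach, as a shift and turn from the pose commanded when the call began, along the tool's axes at that moment; what a row does not reach only later rows make up. A row lasts 1/8 s, in which the tool goes at most 62.5 mm and 10.7 degrees, less where a joint would pass 70% of its speed; a pose out of reach is approached as far as the arm can. A call with a gripper value outside its range is refused whole. "jaw" is the gripper's target within -1 to 1 (shut at 1, half-way at 0, fully open at -1), set as the call begins (left out, the last holds). The fingers move at their own pace and stop on an object; "force" is the grip in N (left out, the last holds). Time passes only in rows, so rows that repeat a pose let the fingers close, or fill a call up. It gives the time, the measured TCP pose, the force and the opening at its end, in the units of the state.
- r.sense(): the state, without advancing time (a new reading comes with each control period).
- r.snapshot(name): name is "scene" or "top"; returns the picture (384x512x3 uint8, red, green, blue); there is no depth.
- r.camera_model(name): a dict with "intrinsics" (3x3 intrinsics, pixels), "cam_to_world" (4x4, takes a point from camera to world coordinates). Camera axes: x right, y down, z forward; pixel columns grow to the right and rows downward; lengths in mm; the calibration is good to about 2 mm. A picture is of the moment at which its call begins. camera_model takes no time and is no camera call.
- r.hand_in(): hands the job in, once; it reports no verdict.
Trained networks look in the newest picture that a camera, given by its name, has taken for a name from the list of things; names that differ only in an ending like _2 or _b are one class to them, and where a whole thing is asked for, a point or a joint stands for the part that bears it (a point fixed in the world has none). Each returns a list of dicts, best first, with "conf" (0 to 1); they miss things now and then, are a little off and sometimes report something else, mostly with a low value. They report only what shows in the picture. A call takes as long as a camera call. They do not tell look-alikes from the thing itself.
- r.trace(camera, target): "mask" (384x512 bool, what is visible of it) and "position" ([column, row] in pixels, amid what is visible of it).
- r.spot_point(camera, target): "position" ([column, row] in pixels: a listed point, or the origin of a listed thing).
The state is a dict: "time": time; "joint_pos": joint angles; "qd": joint speeds; "joint_efforts": joint torques, N m; "tool_pos": TCP position; "tcp_rot": TCP orientation; "ft_force": force on the tool from outside, world axes, zero at the start; "wrist_torque": the same for the moment, N m; "finger_gap": finger opening in mm.
Only numpy, scipy, OpenCV 4.12 (cv2) and the standard library are available. Lean on these libraries where they do the work, as an engineer would, in place of code of your own. Each camera call takes 0.05 s, during which the arm holds its last target.

TASK

Press the green start button on top of the date coder all the way down, then slide the carton against the fence and push it through the narrow gap between the print head and the fence, until it lies against the end stop and square along the fence. Push it flat along the steel bed without picking it up or tipping it, don't jam it hard into the delicate print head, and leave the jar, the tape roll and the spare ink cartridge where they are.

Things in the scene. Friction and masses are not known exactly. Their poses are not given: they have to be found in the camera images.
- coder: Hand-slide date coder, fixed on the bench: a flat steel bed, its top 20 mm above the bench. Origin at bench height, under the middle of the lane, midway along the print head; x points across the lane to the fence, y along the lane in the direction of travel, z up. The bed spans x -180 to +70 mm, y -290 to +200 mm of this frame.
- fence_face (a point): Fence: straight aluminium bar along the whole bed, 30 mm high above it, its face at coder x = +48 mm. This point is on that face, opposite the middle of the print head, half-way up; axes as the coder's. A small black photocell on top of the fence (coder y = -45 mm, 56 mm above the bed) stays out of the lane.
- stop_face (a point): End stop: aluminium bar across the end of the lane, 30 mm high above the bed, its face at coder y = +185 mm, from coder x -82 to +48 mm. This point is on that face at the middle of the lane, half-way up; axes as the coder's.
- head: White print head with steel nozzle plate, fixed on the bed opposite the fence: 58 mm high above the bed, 60 mm long along the lane (coder y -30 to +30 mm), 129 mm across (coder x -177 to -48 mm). The gap from nozzle plate to fence is 96 mm wide. Upstream of it the lane is open to -x. Origin on the bed at coder x = -50 mm, y = 0; axes as the coder's. It does not yield.
- start_top (a point): Centre of the top of the green start button, 24 mm across, in a black housing on top of the print head, at coder x = -112 mm, y = 0, 100 mm above the bench when up. The housing is 40 mm across; the button stands 10 mm out of it when up, 4 mm when down. It is pressed straight down.
- start (a joint): Travel of the start button: 0 up, 0.006 m fully down; a spring returns it; fully down takes 5 N.
- carton_center (a point): Centre of the carton (half-way up), axes the carton's: a closed brown box with a yellow and green band, 90 mm wide (its x), 120 mm long (its y), 45 mm high, 0.17 to 0.34 kg. It starts flat on the bed upstream of the print head, away from the fence, turned up to 0.45 rad from the lane; its long side is to run along the lane. It slides easily.
- jar_center (a point): Centre of a jar of dried bananas, 64 mm across, 85 mm high, standing on the bench behind the fence. Leave it.
- tape_center (a point): Centre of a roll of tan tape lying flat, 90 mm across, 40 mm high, on the bench behind the fence. Leave it.
- cartridge_center (a point): Centre of a spare ink cartridge (26 x 60 mm, 48 mm high, black and blue with an orange catch) standing on the near part of the bed downstream of the print head. Leave it.
Not all that is in view belongs to the job. What is shaped like the part that bears carton_center but pink, purple or red is not meant.

How it is judged (in metres and radians):
On the way, in this order (a step that is already met when the one before it is completed fails the run):
1. the green start button is pressed down (at least 4.5 of its 6 mm), the carton being still upstream (value of joint start above 0.0045 m and y of carton_center in the frame of coder below -0.08 m), for 0.05 s.
2. the carton lies in the gap between print head and fence (y of carton_center in the frame of coder between -0.03 and 0.03 m and x of carton_center in the frame of coder between -0.01 and 0.01 m), for 0.05 s.
At the end, for the whole second after the job is handed in: The carton lies flat and still on the bed beyond the print head, within 6 mm of the end stop, within about 9 mm of the fence and square to it within 0.06 rad (y of carton_center in the frame of coder between 0.119 and 0.13 m and x of carton_center in the frame of coder between -0.006 and 0.006 m and z of carton_center in the frame of coder between 0.038 and 0.047 m and angle between the y axis of coder and the y axis of carton_center, either way round below 0.06 rad and angle between carton_center's own z axis and vertical below 0.05 rad and linear speed of carton below 0.01 m/s); the robot touches nothing.
It fails at once if the carton is lifted or tipped, or falls off the bed (z of carton_center in the frame of coder above 0.052 m or z of carton_center in the frame of coder below 0.033 m or angle between carton_center's own z axis and vertical above 0.15 rad).
It fails at once if the carton is jammed into the print head (over 30 N) (contact force between carton and head above 30 N).
It fails at once if the jar, tape roll or ink cartridge is moved more than 15 mm (distance of any of jar_center, tape_center, cartridge_center from where it was at the start of the episode above 0.015 m).
It also fails if it takes over 58 s, if anything falls off the work surface, if the arm or the gripper's body presses on something with over 40 N, if the wrist force passes 120 N, or if a joint passes its speed limit or range.

## Working session

There is one attempt and no reset: what is moved stays moved. The work goes in short steps, Python scripts to look and compute and a tool call to move; the robot and the scene stay as the last step left them, time stands still between calls to the robot, and variables do not carry over. Pictures are saved under pics/ and viewed, and the job is handed in when it is done.

Besides the shell and the picture viewer there is one more tool, called after "Request:" as name(argument=value, ...), one argument or row to a line, values as JSON. arm_command: Moves the arm, as the interface text tells. Its arguments: {"type":"object","properties":{"increments":{"type":"array","items":{"type":"array","items":{"type":"number"}}},"jaw":{"type":"number"},"force":{"type":"number"}},"required":["increments"]}

```bash
mkdir -p pics; ls; python3 - <<'E'
from bench import r
import cv2,numpy as np
s=r.sense()
for k,v in s.items(): print(k,np.round(v,3))
print(r.finger_overhang)
for n in("scene","top"):
    im=r.snapshot(n); cv2.imwrite(f"pics/a_{n}.png",im[:,:,::-1])
    m=r.camera_model(n); print(n,np.round(m["intrinsics"],2).tolist(),np.round(m["cam_to_world"],4).tolist())
    for t in["coder","fence_face","stop_face","head","start_top","carton_center","jar_center","tape_center","cartridge_center"]:
        print(t,[(np.round(d["position"],1).tolist(),round(d["conf"],2)) for d in r.spot_point(n,t)])
E
```

```text
pics
time 0.0
joint_pos [-79.264   7.516  85.327  -0.     87.263  -4.894]
qd [ 0.005  0.01  -0.039  0.009 -0.102  0.055]
joint_efforts [ 2.0000e-03 -5.6940e+01 -5.0055e+01 -0.0000e+00  1.5000e-02  0.0000e+00]
tool_pos [ 161.591 -577.406  302.858]
tcp_rot [-9.01060e+01  9.00000e-03 -1.64369e+02]
ft_force [-0.064  0.554 -0.39 ]
wrist_torque [ 0.009 -0.013 -0.004]
finger_gap 85.368
72.6
scene [[429.15, 0.0, 265.59], [0.0, 429.15, 186.2], [0.0, 0.0, 1.0]] [[0.5021, 0.7598, -0.4131, 1009.856], [0.8648, -0.4442, 0.2341, -288.0957], [-0.0056, -0.4748, -0.8801, 1088.3812], [0.0, 0.0, 0.0, 1.0]]
coder [([299.6, 188.6], 0.75), ([299.3, 251.9], 0.63)]
fence_face [([313.5, 198.8], 0.92), ([297.2, 253.9], 0.44)]
stop_face [([345.4, 142.9], 0.81), ([278.7, 143.0], 0.22)]
head []
start_top [([277.7, 141.0], 0.53)]
carton_center [([240.5, 196.8], 0.84), ([173.3, 158.8], 0.78), ([257.7, 303.9], 0.66), ([173.7, 263.8], 0.59)]
jar_center [([296.2, 254.5], 0.86)]
tape_center [([299.8, 253.0], 0.73), ([361.0, 202.6], 0.62), ([302.4, 119.9], 0.45)]
cartridge_center [([304.6, 121.7], 0.72)]
top [[398.17, 0.0, 251.69], [0.0, 398.17, 191.76], [0.0, 0.0, 1.0]] [[0.008, -0.9913, 0.1311, 435.4997], [-0.9991, -0.0023, 0.0434, -27.1689], [-0.0427, -0.1313, -0.9904, 939.8724], [0.0, 0.0, 0.0, 1.0]]
coder [([217.2, 194.8], 0.57)]
fence_face [([214.7, 173.9], 0.58)]
stop_face [([139.4, 206.1], 0.65)]
head [([224.6, 218.1], 0.81)]
start_top [([225.0, 238.8], 0.59)]
carton_center [([290.5, 207.8], 0.95), ([391.7, 176.6], 0.91), ([345.1, 308.8], 0.87), ([339.5, 98.1], 0.86)]
jar_center [([272.2, 115.9], 0.68)]
tape_center [([174.1, 139.9], 0.72), ([218.9, 196.4], 0.54)]
cartridge_center [([162.8, 265.7], 0.96)]
```

```bash
python3 - <<'E'
import cv2
for n in("scene","top"):
    im=cv2.imread(f"pics/a_{n}.png"); cv2.imwrite(f"pics/b_{n}.png",cv2.resize(im,(800,600),interpolation=cv2.INTER_CUBIC))
E
```

```text
(no output)
```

View pics/b_top.png

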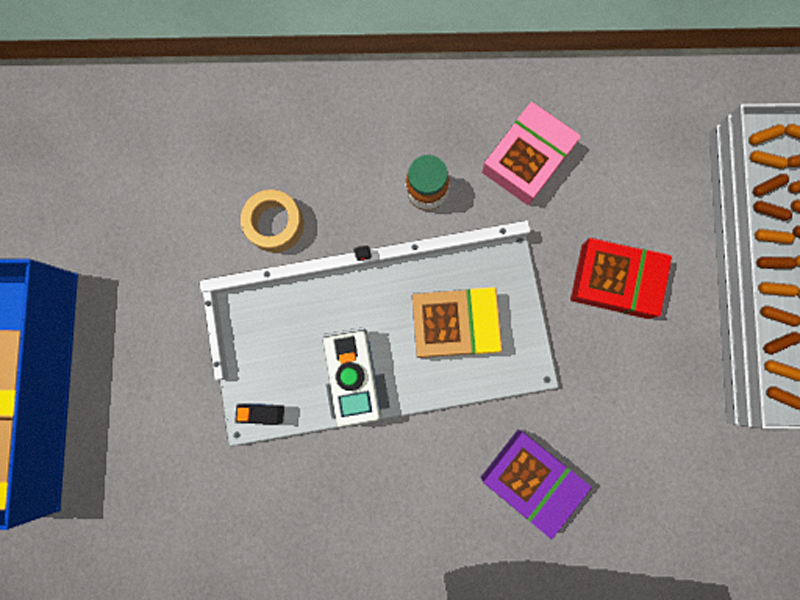

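View pics/b_scene.png

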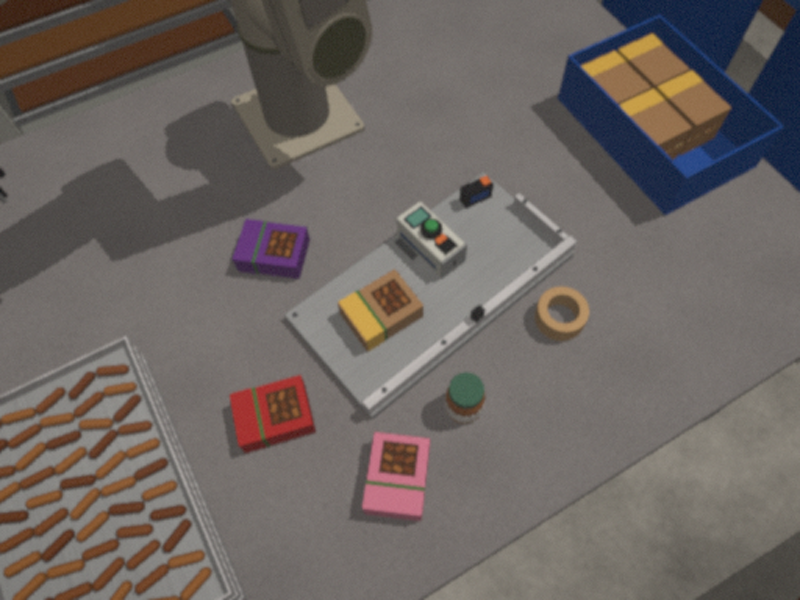

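```bash
python3 - <<'E'
import cv2
im=cv2.imread("pics/a_top.png")
c=im[135:295,120:370]; cv2.imwrite("pics/c_top.png",cv2.resize(c,(800,512),interpolation=cv2.INTER_CUBIC))
im=cv2.imread("pics/a_scene.png")
c=im[105:275,175:375]; cv2.imwrite("pics/c_scene.png",cv2.resize(c,(700,595),interpolation=cv2.INTER_CUBIC))
E
```

```text
(no output)
```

View pics/c_top.png

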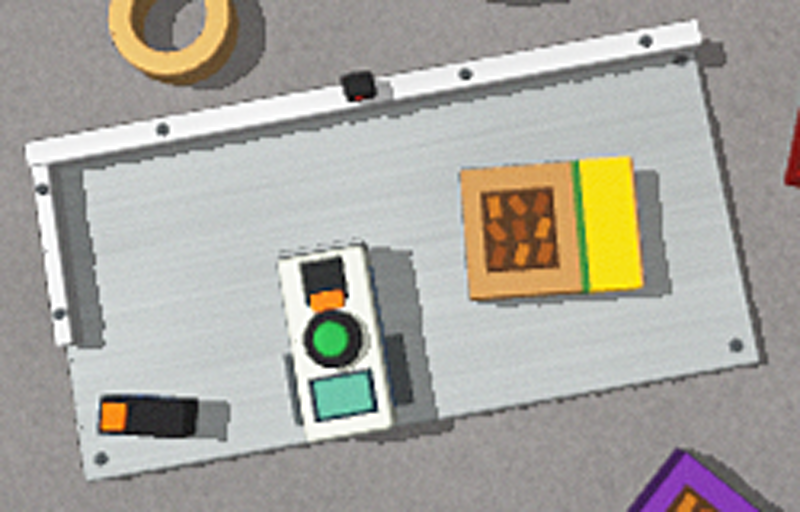

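View pics/c_scene.png

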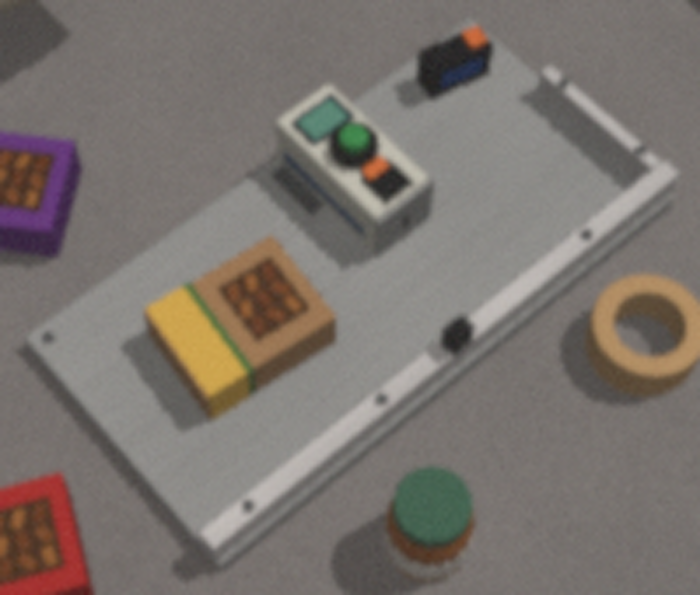

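```bash
cat > h.py <<'E'
import numpy as np,cv2
from scipy.optimize import least_squares
def proj(m,P):
    K=np.array(m["intrinsics"]);T=np.linalg.inv(np.array(m["cam_to_world"]))
    c=np.atleast_2d(P)@T[:3,:3].T+T[:3,3]; p=c@K.T; return p[:,:2]/p[:,2:]
def ray(m,px,z):
    K=np.array(m["intrinsics"]);T=np.array(m["cam_to_world"])
    d=T[:3,:3]@np.linalg.solve(K,[px[0],px[1],1]); return T[:3,3]+d*(z-T[2,3])/d[2]
def tf(p,L):
    c,s=np.cos(p[2]),np.sin(p[2]);L=np.asarray(L,float)
    return np.c_[p[0]+c*L[:,0]-s*L[:,1],p[1]+s*L[:,0]+c*L[:,1],L[:,2]]
def inv(p,W):
    c,s=np.cos(p[2]),np.sin(p[2]);d=np.asarray(W)[:2]-p[:2]
    return np.array([c*d[0]+s*d[1],-s*d[0]+c*d[1]])
def fit(obs,p0):
    # obs: list of (model, local, px)
    def f(p): return np.concatenate([(proj(m,tf(p,[l]))[0]-px) for m,l,px in obs])
    s=least_squares(f,p0,x_scale=[100,100,1],loss='soft_l1'); return s.x,f(s.x).reshape(-1,2)
E
python3 - <<'E'
from h import *
from bench import r
mt,ms=r.camera_model("top"),r.camera_model("scene")
T=lambda a:(np.array(a)/3.2+[120,135]);S=lambda a:(np.array(a)/3.5+[175,105])
tp=[((-180,200,20),(87,480)),((-180,-290,20),(765,364)),((48,-290,50),(702,44)),((-48,30,78),(278,258)),((-48,-30,78),(366,243)),((-177,30,78),(307,442)),((-177,-30,78),(396,430)),((-112,0,100),(332,338))]
sc=[((-180,-290,20),(28,338)),((-177,30,78),(333,85)),((-48,30,78),(433,182)),((-48,-30,78),(375,218)),((-177,-30,78),(278,120)),((-112,0,100),(354,137))]
ot=[(mt,l,T(p)) for l,p in tp]; os=[(ms,l,S(p)) for l,p in sc]
for o in(ot,os,ot+os):
    p,res=fit(o,[450,0,.18]); print(np.round(p,4),np.round(res,1).tolist())
C=p
bt=tf(C,[(-112,0,100)])[0]; print("button",bt)
ct=[((45,60,65),(460,168)),((45,-60,65),(632,156)),((-45,-60,65),(643,290)),((-45,60,65),(470,299))]
cs=[((-45,-60,65),(146,308)),((-45,60,65),(268,240)),((45,60,65),(333,318)),((45,-60,65),(212,390))]
ot=[(mt,l,T(p)) for l,p in ct]; os=[(ms,l,S(p)) for l,p in cs]
for o in(ot,os,ot+os):
    p,res=fit(o,[500,-150,.1]); print("carton",np.round(p,4),"in coder",inv(C,p),p[2]-C[2],np.abs(res).max())
from scipy.spatial.transform import Rotation as R
print(R.from_euler('xyz',r.sense()["tcp_rot"],degrees=True).as_matrix().round(3))
E
```

```text
[5.521023e+02 8.750090e+01 1.824000e-01] [[-0.4, 1.2], [-0.4, 0.0], [1.1, 0.1], [-0.2, -1.2], [-0.6, -1.3], [0.3, 0.7], [0.1, -0.4], [0.2, 0.5]]
[5.563378e+02 8.843590e+01 1.830000e-01] [[-1.4, -0.2], [-0.7, -1.1], [1.1, -0.1], [1.6, 1.8], [-1.0, 0.2], [0.5, -0.3]]
[5.531816e+02 8.757580e+01 1.814000e-01] [[-0.5, 0.7], [-0.5, -0.3], [1.1, -0.2], [-0.2, -1.7], [-0.6, -1.8], [0.2, 0.2], [0.0, -0.9], [0.1, -0.0], [-2.2, -1.1], [-1.4, -1.7], [0.3, -0.8], [0.7, 1.0], [-1.7, -0.5], [-0.3, -1.1]]
button [443.02018362  67.36512202 100.        ]
carton [ 5.19566e+02 -7.81882e+01  6.83000e-02] in coder [ -62.9762039  -156.97675192] -0.11312930257128796 0.6782738148065164
carton [ 5.210788e+02 -7.907800e+01  8.250000e-02] in coder [ -61.64879131 -158.12492511] -0.09891141799097675 2.2363201547712492
carton [ 5.199419e+02 -7.842090e+01  7.320000e-02] in coder [ -62.64849614 -157.27346228] -0.10827666295194502 2.5777046657344727
[[-0.963 -0.     0.269]
 [-0.269 -0.    -0.963]
 [ 0.    -1.     0.   ]]
```

Candidates for the carton in the top picture are brown (290,208), red (392,177), purple (345,309) and pink (340,98). The brown one with the yellow and green band, on the steel bed, fits the description, and the crop confirms it. The coder is at about (552.5, 87.5) with yaw 10.4°.

```bash
cat >> h.py <<'E'
C=np.array([552.5,87.5,0.182])
def rel(target,yaw=None):
    """tool-frame delta (m, rad) from measured pose to world target TCP"""
    from bench import r
    from scipy.spatial.transform import Rotation as R
    s=r.sense(); M=R.from_euler('xyz',s["tcp_rot"],degrees=True)
    d=M.inv().apply(np.array(target)-s["tool_pos"])/1000
    w=np.zeros(3)
    if yaw is not None:
        w=(M.inv()*R.from_euler('xyz',[-90,0,yaw],degrees=True)).as_rotvec()
    print("t",s["time"],"pos",np.round(s["tool_pos"],1),"rot",np.round(s["tcp_rot"],2),"F",np.round(s["ft_force"],1),"gap",round(s["finger_gap"],1),"oh",r.finger_overhang)
    print("delta",np.round(d,4).tolist(),np.round(w,4).tolist())
E
python3 -c "
from h import *
rel([442.7,67.4,235],190.43)"
```

```text
t 1.0 pos [ 161.7 -577.8  303.9] rot [ -90.     -0.   -164.37] F [-0.1 -0.8  0.9] gap 85.5 oh 72.6
delta [-0.4445, 0.0689, -0.5456] [-0.0, 0.0907, 0.0]
```

Request:
arm_command(
  increments=[
    [-0.02,0,-0.025,0,0,0],
    [-0.06,0,-0.075,0,0.01,0],
    [-0.105,0,-0.13,0,0.02,0],
    [-0.15,0,-0.185,0,0.03,0],
    [-0.195,0,-0.24,0,0.04,0],
    [-0.24,0,-0.295,0,0.05,0],
    [-0.285,0,-0.35,0,0.06,0],
    [-0.33,0,-0.405,0,0.07,0],
    [-0.365,0,-0.45,0,0.085,0],
    [-0.385,0,-0.475,0,0.0907,0],
  ],
  jaw=1,
  force=40,
)

```text
time: 2.25
tool_pos: [398.3, -30.2, 304.4]
tcp_rot: [-90.0, 0.1, -169.6]
ft_force: [1.0, -0.8, 0.3]
finger_gap: 0.2
```

```bash
python3 -c "
from h import *
rel([442.7,67.4,190],190.43)"
```

```text
t 2.25 pos [398.3 -30.2 304.4] rot [-8.9950e+01  9.0000e-02 -1.6959e+02] F [ 1.  -0.8  0.3] gap 0.2 oh 72.6
delta [-0.0611, 0.1145, -0.0881] [-0.0008, -0.0003, -0.0016]
```

Request:
arm_command(
  increments=[
    [-0.006,0,-0.009,0,0,0],
    [-0.018,0.005,-0.026,0,0,0],
    [-0.032,0.015,-0.046,0,0,0],
    [-0.046,0.035,-0.066,0,0,0],
    [-0.056,0.06,-0.081,0,0,0],
    [-0.0611,0.085,-0.0881,0,0,0],
    [-0.0611,0.102,-0.0881,0,0,0],
    [-0.0611,0.111,-0.0881,0,0,0],
    [-0.0611,0.1145,-0.0881,0,0,0],
    [-0.0611,0.1145,-0.0881,0,0,0],
  ],
)

```text
time: 3.5
tool_pos: [442.3, 65.1, 190.0]
tcp_rot: [-90.0, 0.0, -169.6]
ft_force: [-0.6, 1.5, 0.2]
finger_gap: 0.1
```

```bash
python3 -c "
from h import *
rel([442.7,67.4,172.6],190.43)
from bench import r
for n in('top','scene'):
    im=r.snapshot(n); c=im[150:310,150:400] if n=='top' else im[60:220,180:380]
    cv2.imwrite(f'pics/d_{n}.png',cv2.resize(c[:,:,::-1],None,fx=3,fy=3,interpolation=cv2.INTER_CUBIC))
"
```

```text
t 3.5 pos [442.3  65.1 190. ] rot [-8.999e+01  5.000e-02 -1.696e+02] F [-0.6  1.5  0.2] gap 0.1 oh 72.6
delta [-0.0008, 0.0174, -0.0022] [-0.0002, -0.0005, -0.0008]
```

View pics/d_scene.png

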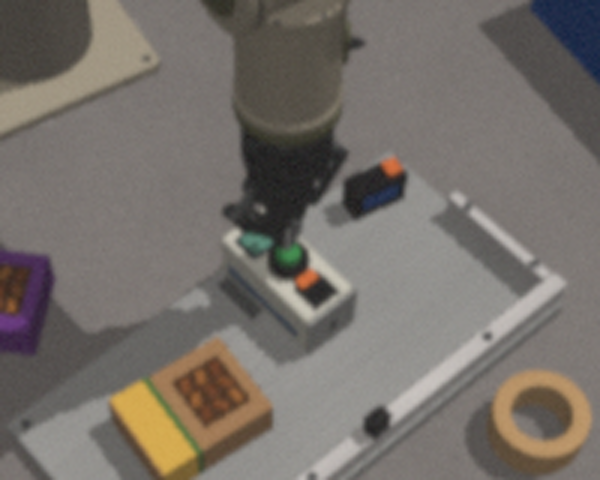

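Request:
arm_command(
  increments=[
    [-0.0003,0.002,-0.001,0,0,0],
    [-0.0007,0.004,-0.002,0,0,0],
    [-0.0007,0.006,-0.002,0,0,0],
    [-0.0007,0.007,-0.002,0,0,0],
    [-0.0007,0.008,-0.002,0,0,0],
    [-0.0007,0.009,-0.002,0,0,0],
    [-0.0007,0.01,-0.002,0,0,0],
    [-0.0007,0.01,-0.002,0,0,0],
    [-0.0007,0.01,-0.002,0,0,0],
    [-0.0007,0.01,-0.002,0,0,0],
  ],
)

```text
time: 4.85
tool_pos: [442.4, 67.6, 179.5]
tcp_rot: [-90.0, 0.0, -169.6]
ft_force: [0.1, -0.1, -0.6]
finger_gap: 0.2
```

Request:
arm_command(
  increments=[
    [0,0.002,0,0,0,0],
    [0,0.004,0,0,0,0],
    [0,0.006,0,0,0,0],
    [0,0.008,0,0,0,0],
    [0,0.009,0,0,0,0],
    [0,0.01,0,0,0,0],
    [0,0.011,0,0,0,0],
    [0,0.0115,0,0,0,0],
    [0,0.0115,0,0,0,0],
    [0,0.0115,0,0,0,0],
  ],
)

```text
time: 6.1
tool_pos: [442.3, 67.6, 168.0]
tcp_rot: [-90.0, -0.0, -169.6]
ft_force: [-2.8, -1.0, 3.8]
finger_gap: 0.0
```

Request:
arm_command(
  increments=[
    [0,0.0003,0,0,0,0],
    [0,0.0006,0,0,0,0],
    [0,0.0009,0,0,0,0],
    [0,0.0012,0,0,0,0],
    [0,0.0014,0,0,0,0],
    [0,0.0014,0,0,0,0],
    [0,0.0014,0,0,0,0],
    [0,0.0014,0,0,0,0],
    [0,0.0014,0,0,0,0],
    [0,0.0014,0,0,0,0],
  ],
)

```text
time: 7.35
tool_pos: [442.3, 67.6, 166.6]
tcp_rot: [-90.0, -0.0, -169.6]
ft_force: [-3.6, -0.1, 6.0]
finger_gap: -0.2
```

Request:
arm_command(
  increments=[
    [0,0.0003,0,0,0,0],
    [0,0.0006,0,0,0,0],
    [0,0.0008,0,0,0,0],
    [0,0.0008,0,0,0,0],
    [0,0.0008,0,0,0,0],
    [0,0.0008,0,0,0,0],
    [0,0.0008,0,0,0,0],
    [0,0.0008,0,0,0,0],
    [0,0.0008,0,0,0,0],
    [0,0.0008,0,0,0,0],
  ],
)

```text
time: 8.6
tool_pos: [442.4, 67.6, 166.5]
tcp_rot: [-90.0, 0.0, -169.6]
ft_force: [-7.0, -0.1, 12.8]
finger_gap: 0.2
```

```bash
python3 -c "
from h import *
a=tf(C,[(-140,-157,0)])[0];print(a)
rel([a[0],a[1],196],190.43)"
```

```text
[443.22880026 -92.24650179   0.        ]
t 8.6 pos [442.4  67.6 166.5] rot [ -90.      0.   -169.57] F [-7.  -0.1 12.8] gap 0.2 oh 72.6
delta [0.0281, -0.0295, 0.1573] [-0.0001, 0.0001, -0.0]
```

Request:
arm_command(
  increments=[
    [0,-0.008,0,0,0,0],
    [0,-0.022,0,0,0,0],
    [0.002,-0.0295,0.008,0,0,0],
    [0.006,-0.0295,0.03,0,0,0],
    [0.012,-0.0295,0.062,0,0,0],
    [0.018,-0.0295,0.096,0,0,0],
    [0.023,-0.0295,0.126,0,0,0],
    [0.026,-0.0295,0.146,0,0,0],
    [0.028,-0.0295,0.156,0,0,0],
    [0.0281,-0.0295,0.1573,0,0,0],
  ],
)

```text
time: 9.85
tool_pos: [443.1, -92.6, 195.3]
tcp_rot: [-90.0, 0.0, -169.6]
ft_force: [-0.3, -0.3, -0.0]
finger_gap: -0.4
```

Request:
arm_command(
  increments=[
    [0,0.005,0,0,0,0],
    [0,0.015,0,0,0,0],
    [0,0.03,0,0,0,0],
    [0,0.046,0,0,0,0],
    [0,0.062,0,0,0,0],
    [0,0.076,0,0,0,0],
    [0,0.086,0,0,0,0],
    [0,0.093,0,0,0,0],
    [0,0.096,0,0,0,0],
    [0,0.096,0,0,0,0],
  ],
  jaw=0,
)

```text
time: 11.1
tool_pos: [443.3, -92.3, 99.3]
tcp_rot: [-90.0, 0.0, -169.6]
ft_force: [-0.2, 0.2, 0.9]
finger_gap: 42.6
```

```bash
python3 -c "
from h import *
a=tf(C,[(-120,-157,0)])[0]
rel([a[0],a[1],98],190.43)
from bench import r
for n in('top','scene'):
    im=r.snapshot(n); c=im[150:310,150:400] if n=='top' else im[80:260,160:380]
    cv2.imwrite(f'pics/e_{n}.png',cv2.resize(c[:,:,::-1],None,fx=3,fy=3,interpolation=cv2.INTER_CUBIC))
"
```

```text
t 11.1 pos [443.3 -92.3  99.3] rot [-8.9990e+01  1.0000e-02 -1.6957e+02] F [-0.2  0.2  0.9] gap 42.6 oh 72.6
delta [-0.0199, 0.0013, -0.0] [-0.0001, 0.0001, -0.0002]
```

View pics/e_scene.png

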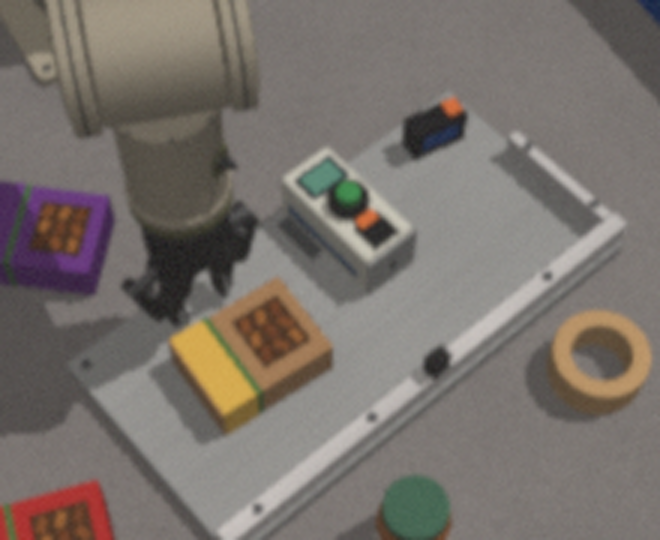

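View pics/e_top.png

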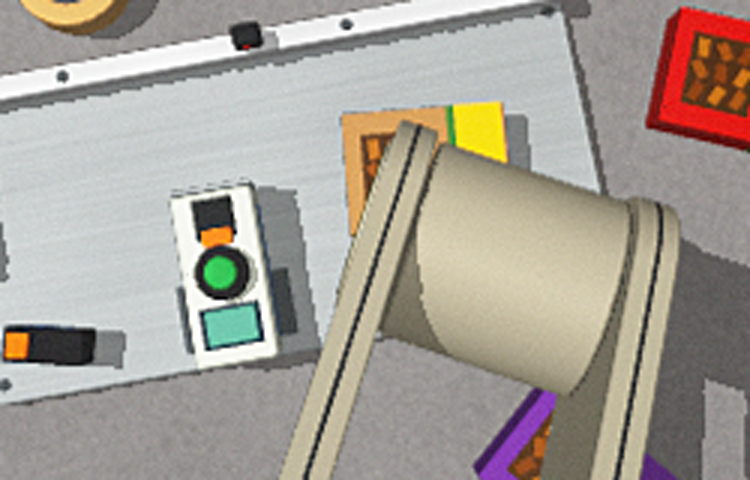

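Request:
arm_command(
  increments=[
    [-0.006,0.001,0,0,0,0],
    [-0.014,0.001,0,0,0,0],
    [-0.024,0.001,0,0,0,0],
    [-0.034,0.001,0,0,0,0],
    [-0.044,0.001,0,0,0,0],
    [-0.054,0.001,0,0,0,0],
    [-0.064,0.001,0,0,0,0],
    [-0.072,0.001,0,0,0,0],
    [-0.076,0.001,0,0,0,0],
    [-0.078,0.001,0,0,0,0],
  ],
)

```text
time: 12.45
tool_pos: [520.0, -78.0, 98.1]
tcp_rot: [-90.0, -0.0, -169.6]
ft_force: [-2.5, -0.7, 2.5]
finger_gap: 42.6
```

```bash
python3 -c "
from h import *
a=tf(C,[(-53,-157,0)])[0]
rel([a[0],a[1],98],190.43)
from bench import r
for n in('top','scene'):
    im=r.snapshot(n); c=im[130:290,150:400] if n=='top' else im[100:280,160:380]
    cv2.imwrite(f'pics/f_{n}.png',cv2.resize(c[:,:,::-1],None,fx=3,fy=3,interpolation=cv2.INTER_CUBIC))
"
```

```text
t 12.45 pos [520.  -78.   98.1] rot [-9.0010e+01 -2.0000e-02 -1.6956e+02] F [-2.5 -0.7  2.5] gap 42.6 oh 72.6
delta [-0.009, 0.0001, 0.0001] [0.0001, 0.0002, 0.0003]
```

View pics/f_scene.png

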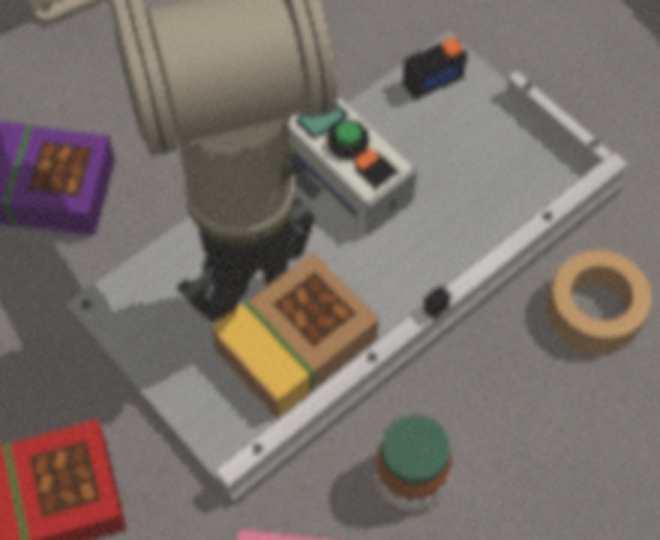

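View pics/f_top.png

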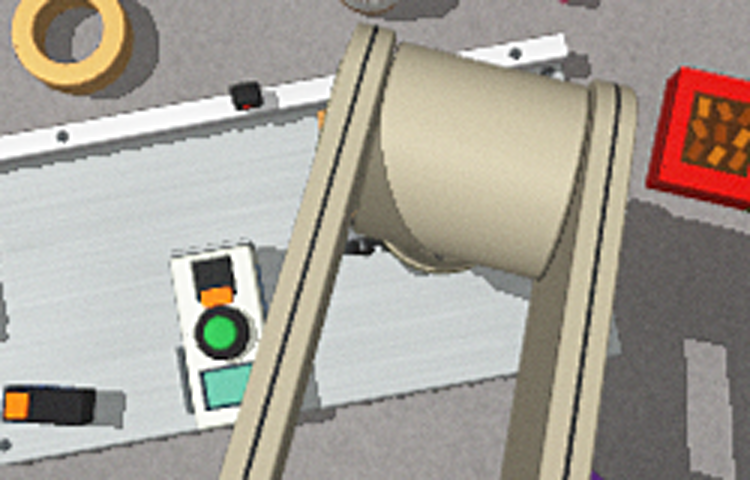

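Request:
arm_command(
  increments=[
    [-0.0015,0,0,0,0,0],
    [-0.003,0,0,0,0,0],
    [-0.0045,0,0,0,0,0],
    [-0.0055,0,0,0,0,0],
    [-0.006,0,0,0,0,0],
    [-0.0065,0,0,0,0,0],
    [-0.007,0,0,0,0,0],
    [-0.007,0,0,0,0,0],
    [-0.007,0,0,0,0,0],
    [-0.007,0,0,0,0,0],
  ],
)

```text
time: 13.8
tool_pos: [526.8, -76.8, 98.3]
tcp_rot: [-90.0, 0.0, -169.6]
ft_force: [-0.1, -0.5, -0.5]
finger_gap: 42.6
```

Request:
arm_command(
  increments=[
    [-0.0005,0,0,0,0,0],
    [-0.001,0,0,0,0,0],
    [-0.0015,0,0,0,0,0],
    [-0.002,0,0,0,0,0],
    [-0.0025,0,0,0,0,0],
    [-0.003,0,0,0,0,0],
    [-0.003,0,0,0,0,0],
    [-0.003,0,0,0,0,0],
    [-0.003,0,0,0,0,0],
    [-0.003,0,0,0,0,0],
  ],
)

```text
time: 15.05
tool_pos: [529.4, -76.4, 98.2]
tcp_rot: [-90.0, -0.0, -169.6]
ft_force: [-4.2, -1.2, 2.7]
finger_gap: 42.8
```

```bash
python3 -c "
from h import *
a=tf(C,[(-53,-157,0)])[0]
rel([a[0],a[1],98],190.43)
from bench import r
for n in('scene',):
    im=r.snapshot(n); c=im[150:260,210:330]
    cv2.imwrite(f'pics/g_{n}.png',cv2.resize(c[:,:,::-1],None,fx=5,fy=5,interpolation=cv2.INTER_CUBIC))
"
```

```text
t 15.05 pos [529.4 -76.4  98.2] rot [-9.0000e+01 -4.0000e-02 -1.6956e+02] F [-4.2 -1.2  2.7] gap 42.8 oh 72.6
delta [0.0007, 0.0002, 0.0] [0.0, 0.0001, 0.0008]
```

View pics/g_scene.png

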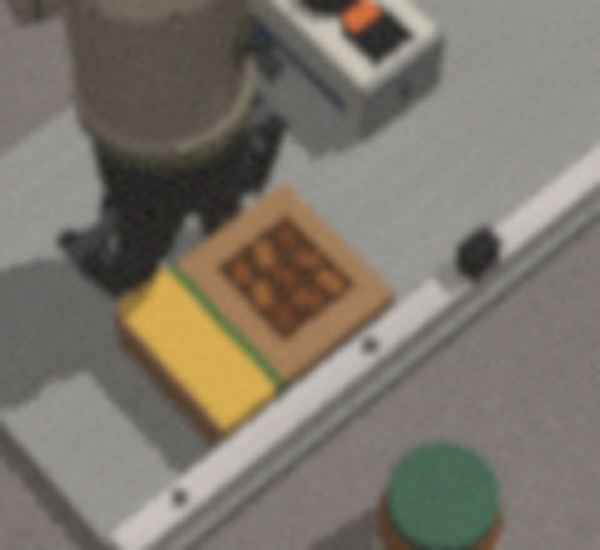

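Request:
arm_command(
  increments=[
    [-0.0003,0,0,0,0,0],
    [-0.0006,0,0,0,0,0],
    [-0.0009,0,0,0,0,0],
    [-0.0012,0,0,0,0,0],
    [-0.0015,0,0,0,0,0],
    [-0.0018,0,0,0,0,0],
    [-0.002,0,0,0,0,0],
    [-0.002,0,0,0,0,0],
    [-0.002,0,0,0,0,0],
    [-0.002,0,0,0,0,0],
  ],
)

```text
time: 16.35
tool_pos: [529.7, -76.3, 98.0]
tcp_rot: [-90.0, -0.3, -169.6]
ft_force: [-16.7, -3.2, 13.1]
finger_gap: 42.7
```

```bash
python3 -c "
from h import *
from bench import r
print(inv(C,r.sense()['tool_pos']))
a=tf(C,[(2,-250,0)])[0]
rel([a[0],a[1],165],280.43)"
```

```text
[ -52.05095677 -157.01938346]
t 16.35 pos [529.7 -76.3  98. ] rot [ -90.03   -0.29 -169.56] F [-16.7  -3.2  13.1] gap 42.7 oh 72.6
delta [-0.0537, -0.0673, 0.093] [0.0043, -1.5706, 0.0036]
```

Request:
arm_command(
  increments=[
    [0.008,0,0,0,0,0],
    [0.02,-0.006,0,0,0,0],
    [0.022,-0.024,0,0,0,0],
    [0.022,-0.044,0.004,0,-0.1,0],
    [0.018,-0.06,0.016,0,-0.26,0],
    [0.008,-0.067,0.034,0,-0.43,0],
    [-0.008,-0.067,0.052,0,-0.6,0],
    [-0.024,-0.067,0.07,0,-0.77,0],
    [-0.04,-0.067,0.084,0,-0.94,0],
    [-0.05,-0.067,0.093,0,-1.11,0],
  ],
)

```text
time: 17.6
tool_pos: [599.3, -159.0, 166.7]
tcp_rot: [-89.9, 0.0, -105.7]
ft_force: [-0.1, 0.4, -0.7]
finger_gap: 43.0
```

```bash
python3 -c "
from h import *
from bench import r
print(inv(C,r.sense()['tool_pos']))
a=tf(C,[(2,-250,0)])[0]
rel([a[0],a[1],98],280.43)"
```

```text
[   1.438374   -250.86442126]
t 17.6 pos [ 599.3 -159.   166.7] rot [-8.9850e+01  1.0000e-02 -1.0566e+02] F [-0.1  0.4 -0.7] gap 43.0 oh 72.6
delta [-0.001, 0.0687, -0.0001] [-0.0025, -0.4553, 0.0005]
```

Request:
arm_command(
  increments=[
    [0,0,0,0,-0.12,0],
    [0,0.006,0,0,-0.28,0],
    [-0.001,0.016,0,0,-0.42,0],
    [-0.001,0.028,0,0,-0.4553,0],
    [-0.001,0.04,0,0,-0.4553,0],
    [-0.001,0.052,0,0,-0.4553,0],
    [-0.001,0.062,0,0,-0.4553,0],
    [-0.001,0.067,0,0,-0.4553,0],
    [-0.001,0.0687,0,0,-0.4553,0],
    [-0.001,0.0687,0,0,-0.4553,0],
  ],
)

```text
time: 18.85
tool_pos: [598.1, -157.4, 96.7]
tcp_rot: [-90.0, -0.0, -79.9]
ft_force: [0.3, 0.3, 0.3]
finger_gap: 42.7
```

```bash
python3 -c "
from h import *
from bench import r
print(inv(C,r.sense()['tool_pos']))
a=tf(C,[(2,-130,0)])[0]
rel([a[0],a[1],98],280.43)
for n in('top','scene'):
    im=r.snapshot(n); cv2.imwrite(f'pics/hf_{n}.png',im[:,:,::-1]); c=im[130:290,150:400] if n=='top' else im[100:280,160:380]
    cv2.imwrite(f'pics/h_{n}.png',cv2.resize(c[:,:,::-1],None,fx=3,fy=3,interpolation=cv2.INTER_CUBIC))
"
```

```text
[   0.55790542 -249.15986762]
t 18.85 pos [ 598.1 -157.4   96.7] rot [-8.998e+01 -1.000e-02 -7.989e+01] F [0.3 0.3 0.3] gap 42.7 oh 72.6
delta [-0.1192, -0.0013, 0.0008] [-0.0003, -0.0056, 0.0002]
```

View pics/h_scene.png

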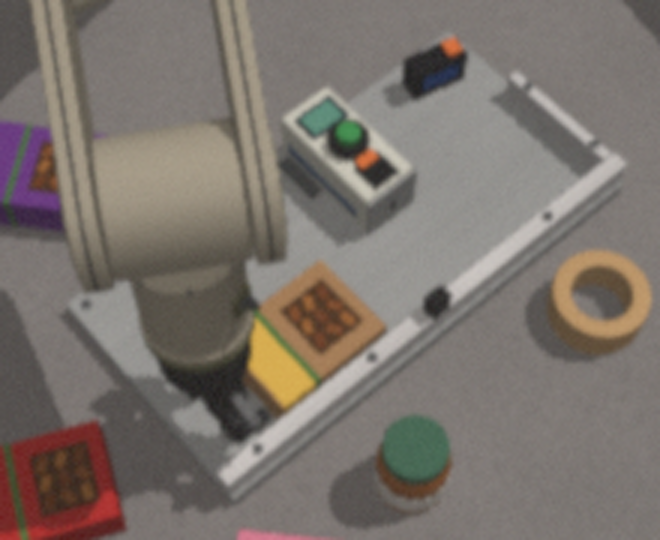

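View pics/h_top.png

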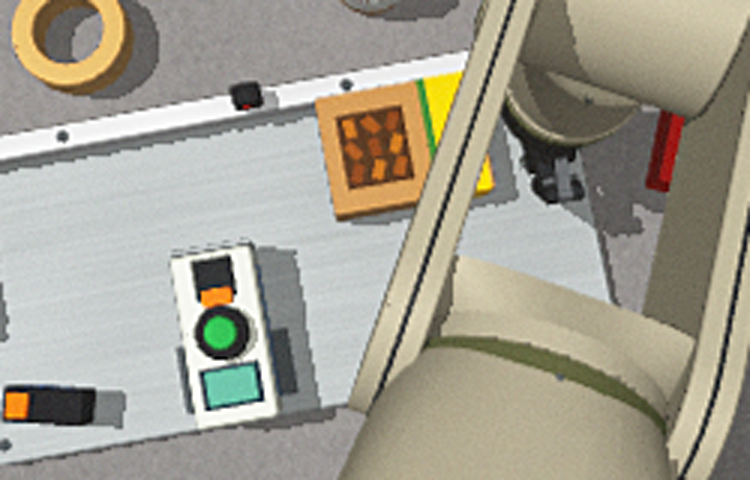

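Request:
arm_command(
  increments=[
    [-0.006,0,0.0005,0,-0.0056,0],
    [-0.014,0,0.001,0,-0.0056,0],
    [-0.024,0,0.0015,0,-0.0056,0],
    [-0.036,0,0.0015,0,-0.0056,0],
    [-0.048,0,0.0015,0,-0.0056,0],
    [-0.06,0,0.0015,0,-0.0056,0],
    [-0.071,0,0.0015,0,-0.0056,0],
    [-0.08,0,0.0015,0,-0.0056,0],
    [-0.087,0,0.0015,0,-0.0056,0],
    [-0.09,0,0.0015,0,-0.0056,0],
  ],
)

```text
time: 20.2
tool_pos: [583.6, -68.0, 96.5]
tcp_rot: [-90.0, 0.0, -79.5]
ft_force: [0.4, -0.6, -0.3]
finger_gap: 42.9
```

```bash
python3 -c "
from h import *
from bench import r
print(inv(C,r.sense()['tool_pos']))
a=tf(C,[(2,-70,0)])[0]
rel([a[0],a[1],98],280.43)
for n in('top','scene'):
    im=r.snapshot(n); c=im[130:290,150:400] if n=='top' else im[100:280,160:380]
    cv2.imwrite(f'pics/i_{n}.png',cv2.resize(c[:,:,::-1],None,fx=3,fy=3,interpolation=cv2.INTER_CUBIC))
"
```

```text
[   2.43908285 -158.59191958]
t 20.2 pos [583.6 -68.   96.5] rot [-90.     0.   -79.54] F [ 0.4 -0.6 -0.3] gap 42.9 oh 72.6
delta [-0.0886, -0.0015, -0.0004] [-0.0001, 0.0005, -0.0001]
```

View pics/i_scene.png

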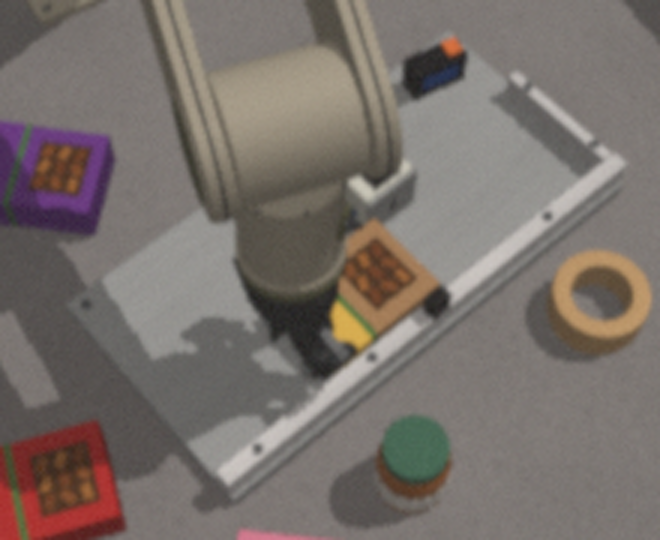

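View pics/i_top.png

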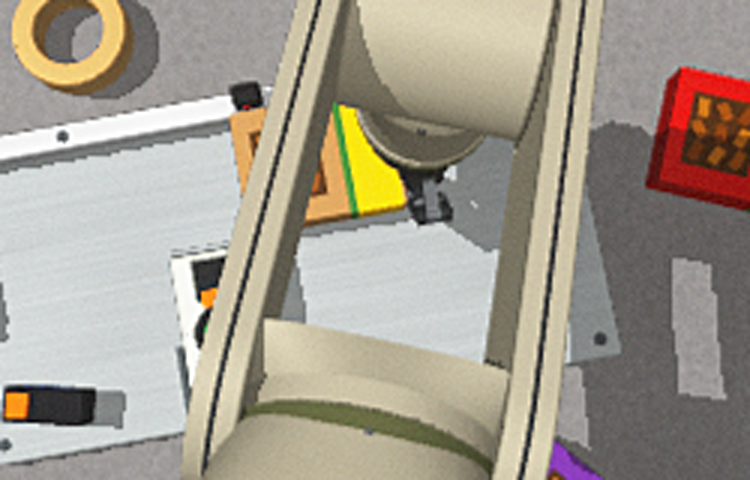

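Request:
arm_command(
  increments=[
    [0,-0.001,0,0,0,0],
    [0,-0.0015,0,0,0,0],
    [-0.003,-0.0015,0,0,0,0],
    [-0.009,-0.0015,0,0,0,0],
    [-0.017,-0.0015,0,0,0,0],
    [-0.025,-0.0015,0,0,0,0],
    [-0.033,-0.0015,0,0,0,0],
    [-0.041,-0.0015,0,0,0,0],
    [-0.047,-0.0015,0,0,0,0],
    [-0.05,-0.0015,0,0,0,0],
  ],
  jaw=0.45,
)

```text
time: 21.55
tool_pos: [574.5, -18.9, 98.0]
tcp_rot: [-90.0, 0.0, -79.5]
ft_force: [0.6, -1.7, 1.3]
finger_gap: 23.1
```

```bash
python3 -c "
from h import *
from bench import r
print(inv(C,r.sense()['tool_pos']))
a=tf(C,[(2,-20,0)])[0]
rel([a[0],a[1],98],280.43)
for n in('top','scene'):
    im=r.snapshot(n); c=im[130:290,150:400] if n=='top' else im[100:280,160:380]
    cv2.imwrite(f'pics/j_{n}.png',cv2.resize(c[:,:,::-1],None,fx=3,fy=3,interpolation=cv2.INTER_CUBIC))
"
```

```text
[   2.39384919 -108.5766162 ]
t 21.55 pos [574.5 -18.9  98. ] rot [-90.     0.   -79.54] F [ 0.6 -1.7  1.3] gap 23.1 oh 72.6
delta [-0.0886, -0.0, -0.0003] [0.0, 0.0006, -0.0]
```

View pics/j_scene.png

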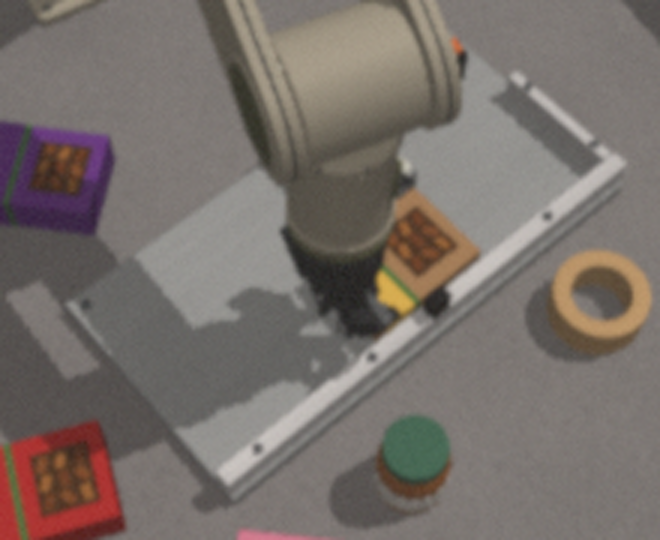

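View pics/j_top.png

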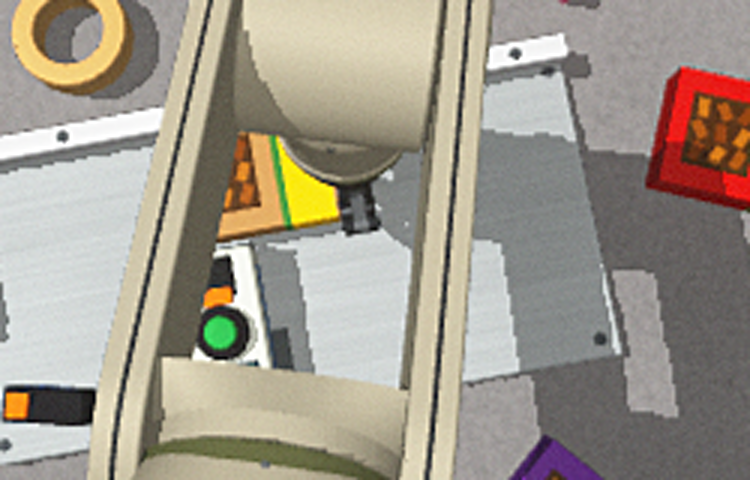

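Request:
arm_command(
  increments=[
    [0.004,0,0,0,0,0],
    [0.008,-0.001,-0.0005,0,0,0],
    [0.008,-0.005,-0.0015,0,0,0],
    [0.008,-0.006,-0.002,0,0,0],
    [0.004,-0.006,-0.002,0,0,0],
    [0,-0.006,-0.002,0,0,0],
    [-0.006,-0.006,-0.002,0,0,0],
    [-0.014,-0.006,-0.002,0,0,0],
    [-0.022,-0.006,-0.002,0,0,0],
    [-0.028,-0.006,-0.002,0,0,0],
  ],
  jaw=0.8,
)

```text
time: 22.9
tool_pos: [567.3, 8.5, 103.9]
tcp_rot: [-90.0, 0.0, -79.5]
ft_force: [-0.5, -1.4, -0.6]
finger_gap: 8.3
```

Request:
arm_command(
  increments=[
    [-0.004,0,0,0,0,0],
    [-0.01,0,0,0,0,0],
    [-0.017,0,0,0,0,0],
    [-0.025,0,0,0,0,0],
    [-0.033,0,0,0,0,0],
    [-0.041,0,0,0,0,0],
    [-0.048,0,0,0,0,0],
    [-0.054,0,0,0,0,0],
    [-0.058,0,0,0,0,0],
    [-0.06,0,0,0,0,0],
  ],
)

```text
time: 24.15
tool_pos: [556.6, 67.0, 104.0]
tcp_rot: [-90.0, -0.0, -79.6]
ft_force: [-0.6, -2.6, -1.1]
finger_gap: 8.8
```

```bash
python3 -c "
from h import *
from bench import r
print(inv(C,r.sense()['tool_pos']))
a=tf(C,[(1,50,0)])[0]
rel([a[0],a[1],104],280.43)
for n in('top','scene'):
    im=r.snapshot(n); c=im[130:290,100:350] if n=='top' else im[80:260,180:400]
    cv2.imwrite(f'pics/k_{n}.png',cv2.resize(c[:,:,::-1],None,fx=3,fy=3,interpolation=cv2.INTER_CUBIC))
"
```

```text
[  0.28011392 -20.89083561]
t 24.15 pos [556.6  67.  104. ] rot [-90.01  -0.   -79.55] F [-0.6 -2.6 -1.1] gap 8.8 oh 72.6
delta [-0.0709, -0.0001, 0.0007] [0.0002, 0.0003, 0.0001]
```

View pics/k_scene.png

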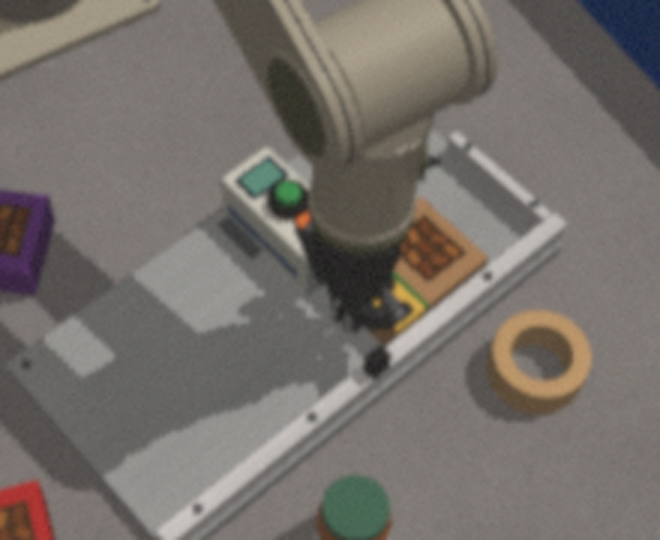

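View pics/k_top.png

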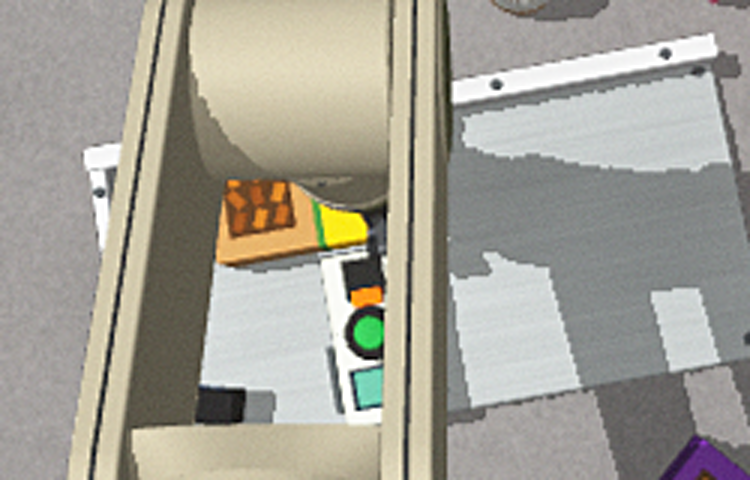

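Request:
arm_command(
  increments=[
    [-0.004,0,0,0,0,0],
    [-0.01,0,0,0,0,0],
    [-0.018,0,0,0,0,0],
    [-0.027,0,0,0,0,0],
    [-0.036,0,0,0,0,0],
    [-0.045,0,0,0,0,0],
    [-0.053,0,0,0,0,0],
    [-0.059,0,0,0,0,0],
    [-0.063,0,0,0,0,0],
    [-0.065,0,0,0,0,0],
  ],
)

```text
time: 25.5
tool_pos: [545.0, 130.9, 104.1]
tcp_rot: [-90.0, -0.0, -79.6]
ft_force: [0.7, -1.8, 2.8]
finger_gap: 8.4
```

Request:
arm_command(
  increments=[
    [-0.0015,0,0,0,0,0],
    [-0.003,0,0,0,0,0],
    [-0.0045,0,0,0,0,0],
    [-0.006,0,0,0,0,0],
    [-0.0065,0,0,0,0,0],
    [-0.007,0,0,0,0,0],
    [-0.007,0,0,0,0,0],
    [-0.007,0,0,0,0,0],
    [-0.007,0,0,0,0,0],
    [-0.007,0,0,0,0,0],
  ],
)

```text
time: 26.75
tool_pos: [543.5, 137.7, 103.9]
tcp_rot: [-90.0, 0.0, -79.6]
ft_force: [-0.3, -1.8, 0.0]
finger_gap: 8.7
```

```bash
python3 -c "
from h import *
from bench import r
print(inv(C,r.sense()['tool_pos']))
a=tf(C,[(1,55,0)])[0]
rel([a[0],a[1],104],280.43)
for n in('top','scene'):
    im=r.snapshot(n); c=im[130:290,100:350] if n=='top' else im[80:210,230:400]
    cv2.imwrite(f'pics/l_{n}.png',cv2.resize(c[:,:,::-1],None,fx=3 if n=='top' else 4.5,fy=3 if n=='top' else 4.5,interpolation=cv2.INTER_CUBIC))
"
```

```text
[ 0.2490925  51.04720872]
t 26.75 pos [543.5 137.7 103.9] rot [-9.001e+01  1.000e-02 -7.956e+01] F [-0.3 -1.8  0. ] gap 8.7 oh 72.6
delta [-0.004, -0.0001, 0.0008] [0.0002, 0.0002, -0.0002]
```

View pics/l_scene.png

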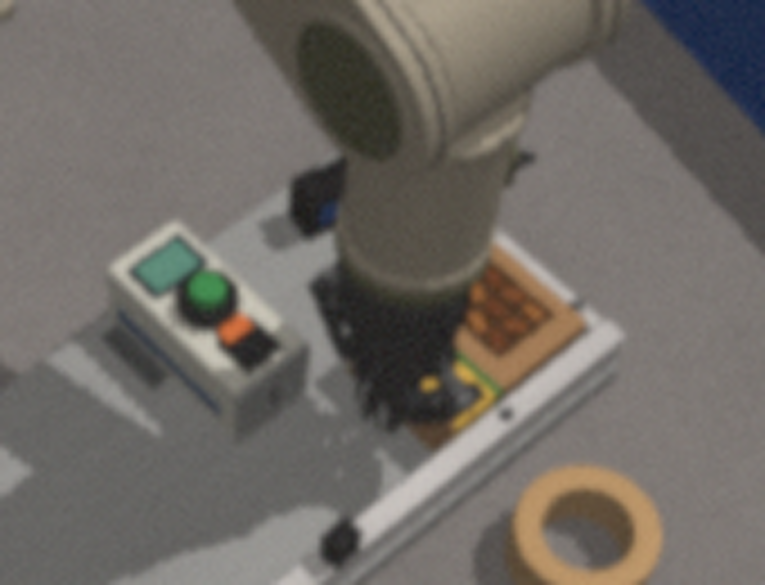

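View pics/l_top.png

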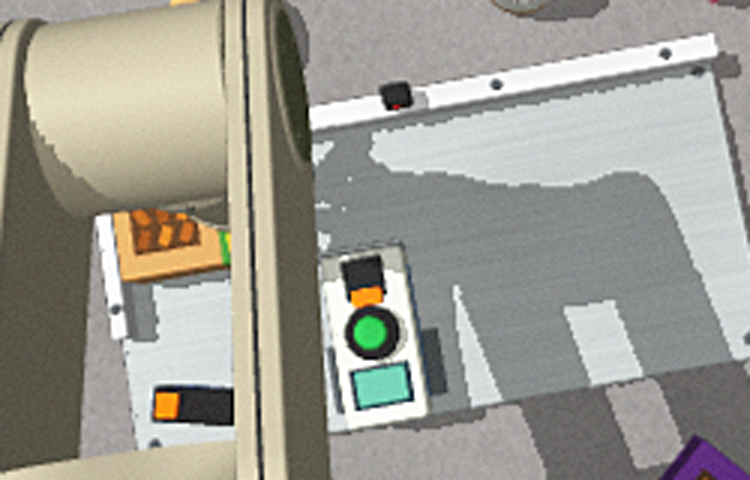

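Request:
arm_command(
  increments=[
    [-0.0005,0,0,0,0,0],
    [-0.001,0,0,0,0,0],
    [-0.0015,0,0,0,0,0],
    [-0.002,0,0,0,0,0],
    [-0.0025,0,0,0,0,0],
    [-0.003,0,0,0,0,0],
    [-0.003,0,0,0,0,0],
    [-0.003,0,0,0,0,0],
    [-0.003,0,0,0,0,0],
    [-0.003,0,0,0,0,0],
  ],
)

```text
time: 28.1
tool_pos: [543.1, 140.7, 104.1]
tcp_rot: [-90.0, 0.0, -79.6]
ft_force: [-0.4, 0.6, -0.1]
finger_gap: 8.6
```

Request:
arm_command(
  increments=[
    [-0.0003,0,0,0,0,0],
    [-0.0006,0,0,0,0,0],
    [-0.0009,0,0,0,0,0],
    [-0.0012,0,0,0,0,0],
    [-0.0015,0,0,0,0,0],
    [-0.0018,0,0,0,0,0],
    [-0.002,0,0,0,0,0],
    [-0.002,0,0,0,0,0],
    [-0.002,0,0,0,0,0],
    [-0.002,0,0,0,0,0],
  ],
)

```text
time: 29.35
tool_pos: [542.7, 142.6, 104.0]
tcp_rot: [-90.0, 0.0, -79.6]
ft_force: [0.5, -2.5, 0.7]
finger_gap: 8.7
```

Request:
arm_command(
  increments=[
    [-0.0003,0,0,0,0,0],
    [-0.0006,0,0,0,0,0],
    [-0.0009,0,0,0,0,0],
    [-0.0012,0,0,0,0,0],
    [-0.0015,0,0,0,0,0],
    [-0.0018,0,0,0,0,0],
    [-0.002,0,0,0,0,0],
    [-0.002,0,0,0,0,0],
    [-0.002,0,0,0,0,0],
    [-0.002,0,0,0,0,0],
  ],
)

```text
time: 30.6
tool_pos: [542.8, 143.3, 104.1]
tcp_rot: [-90.0, -0.1, -79.6]
ft_force: [1.7, -9.2, 1.0]
finger_gap: 8.6
```

Request:
arm_command(
  increments=[
    [0.005,0,0,0,0,0],
    [0.015,0,0,0,0,0],
    [0.02,-0.01,0,0,0,0],
    [0.02,-0.035,0,0,0,0],
    [0.02,-0.07,0,0,0,0],
    [0.03,-0.11,0,0,0,0],
    [0.06,-0.14,0,0,0,0],
    [0.1,-0.15,0,0,0,0],
    [0.15,-0.15,0,0,0,0],
    [0.19,-0.15,0,0,0,0],
  ],
)

```text
time: 31.85
tool_pos: [577.1, -44.2, 255.3]
tcp_rot: [-89.9, -0.0, -79.6]
ft_force: [0.2, 0.4, -0.5]
finger_gap: 8.6
```

Request:
arm_command(
  increments=[
    [0.03,0,0,0,0,0],
    [0.07,0,0,0,0,0],
    [0.11,0,0,0,0,0],
    [0.15,0,0,0,0,0],
    [0.19,0,0,0,0,0],
    [0.22,0,0,0,0,0],
    [0.24,0,0,0,0,0],
    [0.25,0,0,0,0,0],
    [0.25,0,0,0,0,0],
    [0.25,0,0,0,0,0],
  ],
)

```text
time: 33.1
tool_pos: [622.2, -287.2, 254.1]
tcp_rot: [-90.0, 0.0, -79.5]
ft_force: [-0.3, -0.2, 0.4]
finger_gap: 8.5
```

```bash
python3 -c "
from h import *
from bench import r
for n in('top','scene'):
    im=r.snapshot(n); c=im[165:265,120:280] if n=='top' else im[100:220,230:390]
    cv2.imwrite(f'pics/m_{n}.png',cv2.resize(c[:,:,::-1],None,fx=5,fy=5,interpolation=cv2.INTER_CUBIC))
    print([(np.round(d['position'],1).tolist(),round(d['conf'],2)) for d in r.spot_point(n,'carton_center')])
"
```

```text
[([161.4, 203.9], 0.97), ([340.2, 96.5], 0.88), ([392.7, 176.8], 0.83), ([138.6, 208.1], 0.63), ([342.0, 306.4], 0.57)]
[([254.6, 304.4], 0.77), ([173.1, 159.6], 0.65), ([335.8, 153.3], 0.59)]
```

View pics/m_scene.png

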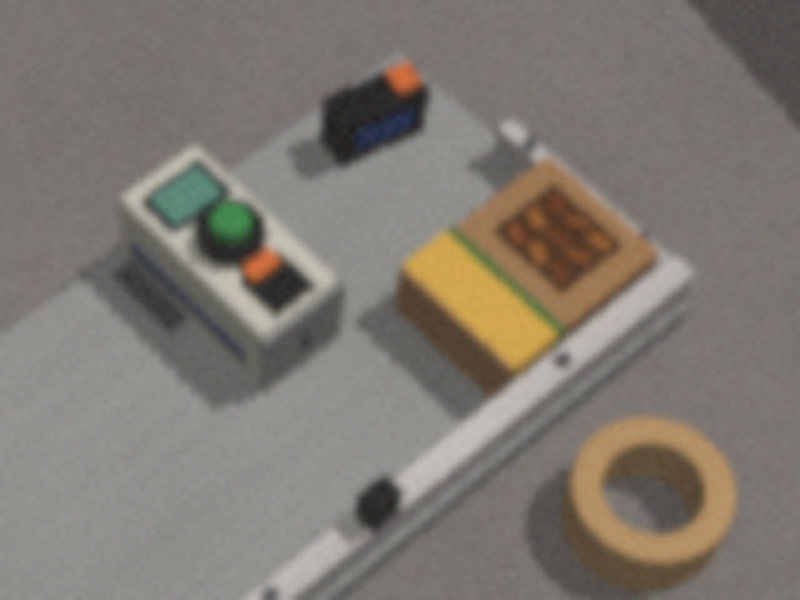

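View pics/m_top.png

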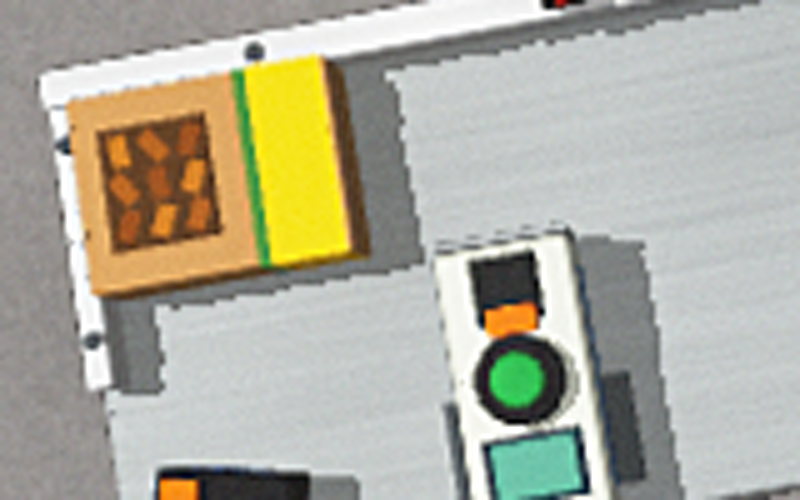

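```bash
python3 -c "
from h import *
from bench import r
mt,ms=r.camera_model('top'),r.camera_model('scene')
T=lambda a:np.array(a)/5+[120,165]
S=lambda a:np.array(a)/5+[230,100]
L=[(45,60,65),(45,-60,65),(-45,-60,65),(-45,60,65)]
a=[(mt,l,T(p)) for l,p in zip(L,[(68,102),(323,56),(354,258),(95,297)])]
b=[(ms,l,S(p)) for l,p in zip(L,[(657,253),(515,370),(402,268),(548,160)])]
for o in(a,b,a+b):
    p,res=fit(o,[540,210,.18]); print(p,inv(C,p),p[2]-C[2],np.abs(res).max())
for y in(119,125): print(y,(proj(mt,tf(tuple(C),[(48+0*y,60+y,65),(-42,y+60,65)]))-[120,165])*5)
"
```

```text
[5.31161250e+02 2.11637867e+02 1.70943778e-01] [  1.48225746 125.94981188] -0.011056222424224965 0.9307673032356831
[5.35731590e+02 2.11617024e+02 1.91195278e-01] [  5.97333907 125.1020958 ] 0.009195278455368106 1.1227656395262784
[5.32731338e+02 2.11765133e+02 1.81611061e-01] [  3.04944793 125.79079549] -0.00038893920007088134 1.82735995229325
119 [[ 79.67826645  97.25766989]
 [106.65708576 294.34720144]]
125 [[ 66.64606425  99.62139106]
 [ 93.44002141 296.71850757]]
```

```bash
python3 -c "
from bench import r
r.snapshot('top')
for t in('jar_center','tape_center','cartridge_center'): print(t,[(d['position'],d['conf']) for d in r.spot_point('top',t)][:1])
r.hand_in()"
```

```text
jar_center [([274.6, 118.0], 0.93)]
tape_center [([172.8, 139.3], 0.75)]
cartridge_center [([165.8, 265.0], 0.78)]
the job is handed in; nothing more can be done
```

The job is handed in at about 33 s of the 58 s allowed. The carton lies against the end stop and square along the fence by my last measurements. `hand_in` gave no verdict.

**What I did**
- **Button:** I pressed it with closed fingertips until it bottomed out. Force rose from 6 to 13 N while the position stalled at 6 mm of travel. The carton was still upstream.
- **To the fence:** I pushed the brown carton's side with spread fingers until it seated against the fence, at about 17 N.
- **Through the gap:** I pushed it from behind between the print head and the fence with wrist force readings under 3 N, until it met the end stop at about 9 N. Then I backed off and moved the arm clear.

**Last checks**
- **Carton position:** fitting its corners in both cameras gave coder x ≈ 3 mm and y ≈ 125.8 mm, turned less than 0.001 rad. The nominal position against fence and stop is 3 and 125 mm.
- **Camera disagreement:** the top camera alone gave x = 1.5 mm and the scene camera alone gave 6.0 mm, which is right at the limit. Their angles were -0.011 and +0.009 rad. The known contact with the fence supports about 3 mm.
- **Other objects:** the jar, tape roll and cartridge detections differ from the start by 1–3 px, about 3–7 mm. I put this down to network noise; the arm never went near any of the three.

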